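Refit the drive shaft of a tube rotator

ROBOT

A 6-joint arm with a two-finger parallel gripper is mounted at the origin on a cart in front of the work surface, level with it; the furniture and walls round the work are solid. World frame = base frame: x ahead of the robot, y to its left, z up, the work surface at z = 0. Lengths are in m, angles in rad, forces in N, time in s.
With the tool pointing down it reaches from about 0.35 to 0.85 m from the base axis. Payload 8.1 kg.
Tool frame: the origin (TCP) lies between the finger pads; the fingertips stand 19 mm ahead of it and the grasp point (between the pads) is the TCP; z points along the fingers, y is the line along which they close (so a half turn about z gives the same grasp; the last joint's range is limited). The gripper opens to 85 mm and grips with 20 to 120 N. Pads are 22 mm wide; open, the fingers measure 114 mm over their backs; the gripper's body (76 mm by 85 mm) begins 54 mm behind the grasp point. The pads swing forward as they close: fully open they stand 13 mm farther back than shut.
Start: joints at [-1.285, 0.13, 1.488, -0, 1.523, -0.085], TCP at [0.217, -0.559, 0.25] pointing down, gripper open.
Joint ranges: [-2.96, 2.96], [-0.89, 2.26], [0.02, 2.5], [-1.34, 4.48], [0, 2.73], [-2.66, 2.66]. Speed limits (rad/s): [2.39, 2.39, 2.79, 3.14, 3.14, 3.14].

INTERFACE

Orientations are given as a unit quaternion [x, y, z, w].
In Python, from station import env, eyes, search_frame, place_of gives the robot as it stands.
- The arm moves only by the shell command python3 -m inch 'ROWS'. ROWS is JSON, a list of rows, each a list of 5 numbers: the finger opening in m, from 0 to 0.0854, then the shift along the world's x, y, z in m, then the turn about the world's z in rad. A call has 1 to 10 rows; each row is the pose to reach, as a shift and turn from the pose commanded when the call began; what a row does not reach only later rows make up. A row lasts 1/12 s, in which the tool goes at most 41.7 mm and 7.16 degrees, less where a joint would pass 70% of its speed; a pose out of reach is approached as far as the arm can. A call with a gripper value outside its range is refused whole. The fingers move at their own pace and stop on an object; the grip force is fixed at half the most. Time passes only in rows, so rows that repeat a pose let the fingers close. It gives the time, the measured TCP pose, the force, the opening and the grip force at its end, in the units of the state.
- env.get_obs(): the state, without advancing time (a new reading comes with each control period).
- eyes.get_image(name): name is "side" or "top" or "wrist"; returns a dict with "img" (420x560x3 uint8, red, green, blue), "z_map" (420x560 float32, m along the optical axis (not along the pixel's ray), 0 where there is no reading), "fx", "fy", "cx", "cy" (pixels), "k1" (the pictures are not rectified: a ray, as slopes to the right and down, at radius r is drawn at 1 + k1 r^2 times it, then the intrinsics apply), "R" (3x3) and "t" (3): a world point X has camera coordinates R X + t. Camera axes: x right, y down, z forward; pixel columns grow to the right and rows downward; lengths in m; the calibration is good to about 2 mm. A picture is of the moment at which its call begins.
- env.finish_job(): hands the job in; it is judged then, once.
Trained networks look in the newest picture that a camera, given by its name, has taken for a name from the list of things; names that differ only in an ending like _2 or _b are one class to them, and where a whole thing is asked for, a point or a joint stands for the part that bears it (a point fixed in the world has none). Each returns a list of dicts, best first, with "confidence" (0 to 1); they miss things now and then, are a little off and sometimes report something else, mostly with a low value. They report only what shows in the picture. A call takes as long as a camera call. They do not tell look-alikes from the thing itself.
- search_frame(label, camera): "position" ([x, y, z] in m, in the coordinates of the camera as it stood for that picture, good to about 4 mm: the middle of the surface that is visible of it).
- place_of(label, camera): "position" ([x, y, z] in m, in the coordinates of the camera as it stood for that picture, good to about 4 mm: a listed point, or the origin of a listed thing).
The state is a dict: "t": time; "joint_positions": joint angles; "joint_vel": joint speeds; "joint_efforts": joint torques, N m; "ee_pos": TCP position; "tool_rot": TCP orientation; "force": force on the tool from outside, world axes, zero at the start; "torque": the same for the moment, N m; "width": finger opening in m; "grip_force": force on a finger pad.
Only numpy, scipy, OpenCV 4.12 (cv2) and the standard library are available. Lean on these libraries where they do the work, as an engineer would, in place of code of your own. Each camera call takes 0.05 s, during which the arm holds its last target. There are 200 camera calls.

TASK

The tube rotator's drive shaft has been out for cleaning and lies on the bench with its tongue flat. Roll the shaft along the bench until the tongue stands upright, then pick it up by its plain end and, keeping it turned that way, thread it tongue first through the near bearing and then the far one until the tongue sits well into the upright slot of the motor coupling. Finish while still holding the shaft there, gripped and at rest in both bearings without forcing it, and leave the tube rack and the cartridge alone.

Things in the scene. Friction and masses are not known exactly. Their poses are not given: they have to be found in the camera images.
- shaft: Drive shaft: steel bar 14 mm in diameter, 170 mm long, about 90 g, loose on the bench (axis 7 mm high). Origin on its axis at mid-length, x along it towards the tongue end. Tongue: the last 14 mm, 13 mm wide along y, 5 mm thick along z. At the start it lies flat (z up); it is upright when y points straight up or down: a quarter turn, 11 mm of rolling, either way.
- shaft_tip (a point): The end of the tongue, on the axis, 85 mm from the shaft's origin along +x. The shaft rolls without slipping under a fingertip that presses on it and is drawn across it, travelling half as far as the fingertip, and stays where it is left.
- shaft_tail (a point): The plain end face of the shaft, on its axis, 85 mm from its origin along -x; the last 156 mm are plain round bar with a thin dark ring 6 mm from this end. Gripped about 27 mm from this end, the fingers stay clear of the near bearing.
- rotator: Tube rotator, fixed: base plate (top 14 mm high) with, in line, two grey bearings (45 mm in diameter, tops 88 mm high), a steel coupling hub, a white motor box 102 mm high. Origin on the bench under the near bearing's mouth; x along the axis to the motor (the way the shaft goes in), z up. Plate from x = -12 to 202 mm, y = +-43. The axis is level, 58 mm above the bench.
- bushing_1 (a point): Centre of the near bearing's bore at its outer face, on the axis, 58 mm above the bench; axes as the rotator. Bronze bushing from x = -2 to 18 mm, bore 17 mm in diameter, both mouths flared to 23 mm over 3.5 mm.
- bushing_2 (a point): The same point of the far bearing, 66 mm further along the axis; same bore and flares. Its bronze ends 16 mm before the coupling's face.
- drive_slot (a point): Centre of the mouth of the slot in the coupling hub, on the axis, 100 mm beyond bushing_1; axes as the rotator. The slot stands upright, is open above and below, 11 mm wide (along y; its mouth is chamfered to 16 mm) and 16 mm deep (along x). The hub does not turn.
- tube_rack: Tube rack, 68 x 139 x 64 mm, holding three capped sample tubes, on the bench just right of the rotator (another stands far right); origin under its centre. To be left alone.
- cartridge: Small test cartridge with a lid, 36 x 36 x 56 mm, on the bench to the right near the front edge; origin under its centre. To be left alone.
Mind the look-alikes: they are no part of the job. Of the things that look like the shaft, the larger one is meant.

How it is judged:
By the outcome, as a careful person would: the job done as asked, in the order asked, and still so for the second after the job is handed in, while the arm keeps its last pose, push and grip.
It also fails if it takes over 67 s, if anything falls off the work surface, if the arm or the gripper's body presses on something with over 40 N, if the wrist force passes 120 N, or if a joint passes its speed limit or range.

## Working session

There is one attempt and no reset: what is moved stays moved. The work goes in short steps, Python scripts to look and compute and a shell command to move; the robot and the scene stay as the last step left them, time stands still between calls to the robot, and variables do not carry over. Pictures are saved under pics/ and viewed, at most 10 in all, crops included, and the job is handed in when it is done.

```bash
mkdir -p pics; ls; cat > h.py <<'E'
import numpy as np, cv2
from station import env, eyes, search_frame, place_of
def K(c): return np.array([[c['fx'],0,c['cx']],[0,c['fy'],c['cy']],[0,0,1.]])
def w(c,p): return np.array(c['R']).T@(np.array(p)-np.array(c['t']))
def und(c,uv):
    d=np.array([(uv[0]-c['cx'])/c['fx'],(uv[1]-c['cy'])/c['fy']]);s=d.copy()
    for _ in range(20): s=d/(1+c['k1']*(s@s))
    return s
def px(c,X):
    p=np.array(c['R'])@np.array(X)+np.array(c['t']);s=p[:2]/p[2];s=s*(1+c['k1']*(s@s));return s[0]*c['fx']+c['cx'],s[1]*c['fy']+c['cy']
def plane(c,uv,z):
    R=np.array(c['R']);o=-R.T@np.array(c['t']);d=R.T@np.append(und(c,uv),1);return o+d*(z-o[2])/d[2]
def dep(c,uv):
    s=und(c,uv);z=c['z_map'][int(round(uv[1])),int(round(uv[0]))];return w(c,[s[0]*z,s[1]*z,z])
E
python3 - <<'E'
from h import *
for n in ['side','top','wrist']:
    c=eyes.get_image(n);cv2.imwrite(f'pics/{n}0.png',c['img'][:,:,::-1])
    print(n,'cam at',-np.array(c['R']).T@np.array(c['t']),c['fx'])
    if n=='wrist': continue
    for l in ['shaft','shaft_tip','shaft_tail','rotator','bushing_1','drive_slot','tube_rack','cartridge']:
        for r in place_of(l,n)[:3]:
            X=w(c,r['position']);print(l,round(r['confidence'],2),X.round(3),np.round(px(c,X)))
print(env.get_obs())
E
```

```text
pics
side cam at [ 0.50978769 -1.40747191  0.53504538] 422.8693950749308
shaft 0.42 [ 0.7   -0.212  0.007] [316. 217.]
shaft 0.37 [ 0.48  -0.239  0.01 ] [246. 222.]
shaft_tip 0.51 [ 0.698 -0.15   0.005] [313. 210.]
shaft_tip 0.41 [ 0.482 -0.242  0.01 ] [246. 222.]
shaft_tip 0.39 [ 0.589 -0.356  0.061] [285. 221.]
shaft_tail 0.5 [ 0.479 -0.071  0.011] [246. 201.]
shaft_tail 0.35 [ 0.705 -0.269  0.004] [321. 226.]
rotator 0.56 [ 0.587 -0.355 -0.001] [284. 241.]
bushing_1 0.82 [ 0.588 -0.357  0.058] [284. 222.]
bushing_1 0.67 [ 0.643 -0.377  0.056] [305. 225.]
drive_slot 0.84 [ 0.679 -0.389  0.061] [319. 225.]
tube_rack 0.87 [ 0.532 -0.585 -0.003] [267. 288.]
cartridge 0.92 [ 0.439 -0.49   0.003] [228. 266.]
top cam at [ 0.39603442 -0.30956654  1.01807828] 425.6501624003874
shaft 0.85 [ 0.481 -0.155  0.008] [215. 245.]
shaft 0.66 [ 0.704 -0.209  0.007] [239. 154.]
shaft 0.24 [ 0.652 -0.375  0.057] [308. 169.]
shaft_tip 0.72 [ 0.479 -0.243  0.011] [252. 245.]
shaft_tip 0.66 [ 0.698 -0.154  0.01 ] [216. 157.]
shaft_tail 0.61 [ 0.482 -0.07   0.008] [180. 245.]
shaft_tail 0.5 [ 0.702 -0.271
[... 492 characters left out ...]
't': 0.95, 'joint_positions': array([-1.28537287e+00,  1.30415096e-01,  1.48820040e+00,  8.07502070e-06,
        1.52300446e+00, -8.53999929e-02]), 'joint_vel': array([-0.00130288, -0.00062414,  0.0005181 ,  0.0001819 , -0.0001191 ,
       -0.00070298]), 'joint_efforts': array([ 3.63270128e-04, -5.69323146e+01, -5.00877786e+01, -1.54811992e-04,
        1.29471548e-03, -1.23354945e-05]), 'ee_pos': array([ 0.21745384, -0.55921042,  0.25028297]), 'tool_rot': array([ 9.82860467e-01,  1.84351029e-01,  2.64978769e-06, -1.39851738e-05]), 'force': array([-0.88918162,  0.53425002,  0.93395335]), 'torque': array([-0.01579723,  0.0061163 , -0.01674895]), 'grip_force': 0.0, 'width': 0.08567242902692333}
```

```bash
sleep 1; python3 -c "
import cv2,numpy as np
a=cv2.imread('pics/side0.png');b=cv2.imread('pics/top0.png')
cv2.imwrite('pics/both.png',cv2.resize(np.vstack([a,b]),(560,840))[:, :]) if 0 else None"
```

```text
(no output)
```

View pics/top0.png

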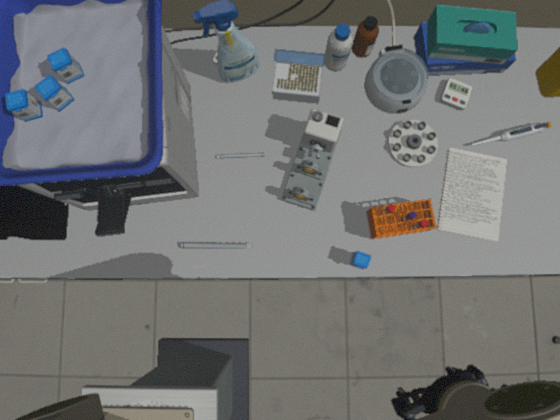

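View pics/side0.png

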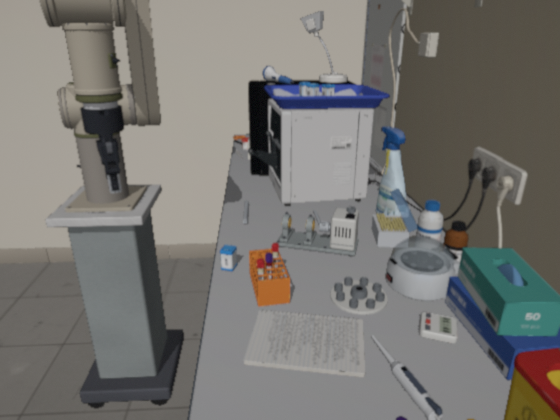

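```bash
python3 - <<'E'
import cv2,numpy as np
b=cv2.imread('pics/top0.png')
f=lambda r,k:cv2.resize(b[r[0]:r[1],r[2]:r[3]],None,fx=k,fy=k,interpolation=cv2.INTER_CUBIC)
A=f((232,258,170,260),8);B=f((142,168,200,290),8)[:, :720];C=f((105,215,275,355),5)
out=np.zeros((600,800,3),np.uint8);out[:208,:720]=A
out2=f((142,168,200,270),5);out[215:345,:350]=out2
C=f((105,215,275,355),3.4);out[215:215+C.shape[0],400:400+C.shape[1]]=C
cv2.imwrite('pics/crop1.png',out)
E
```

```text
(no output)
```

View pics/crop1.png

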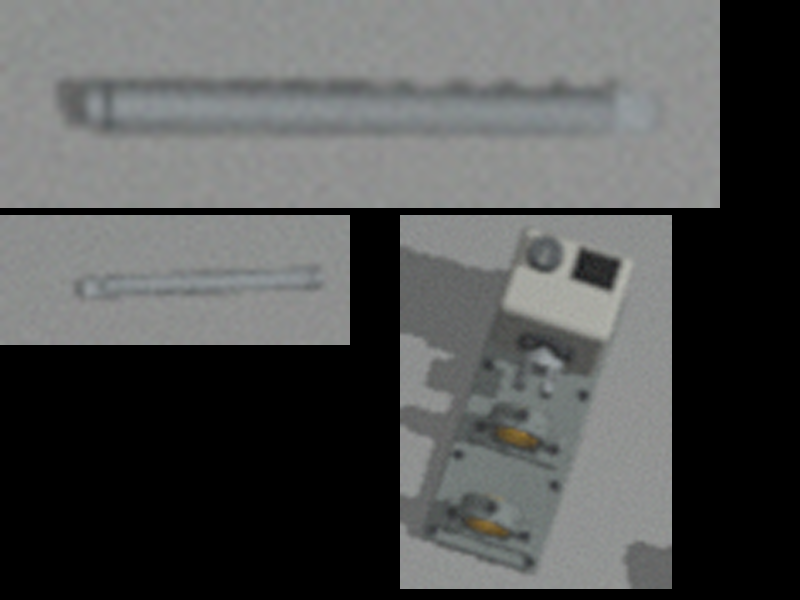

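The two look-alike bars in the top view are A at (180–252, 245), about 170 mm long, and B at (216–264, 155), about 115 mm. A matches the shaft: it is the larger one, with its ring on the left (+y) end and its tongue on the right (−y). The rotator runs from the near bearing at (300, 193) to the hub at (314, 157). I'll move over A with the fingers shut.

```bash
python3 -m inch '[[0,0.1,0.15,0,0.4],[0,0.1,0.15,0,0.4],[0,0.1,0.15,0,0.4],[0,0.1,0.15,0,0.4],[0,0.258,0.374,-0.12,1.2],[0,0.258,0.374,-0.12,1.2],[0,0.258,0.374,-0.12,1.2],[0,0.258,0.374,-0.12,1.2],[0,0.258,0.374,-0.12,1.2],[0,0.258,0.374,-0.12,1.2]]'
```

```text
t: 1.78
ee_pos: [0.4435, -0.2302, 0.1537]
tool_rot: [0.722, 0.691, 0.0, 0.0]
force: [0.8, -0.8, 0.1]
width: -0.0001
grip_force: 0.0
```

```bash
python3 -m inch '[[0,0.03,0.045,-0.023,0.04],[0,0.03,0.045,-0.023,0.04],[0,0.03,0.045,-0.023,0.04],[0,0.03,0.045,-0.023,0.04]]'
cat > look.py <<'E'
from h import *
import sys
o=env.get_obs();print('t',o['t'],o['ee_pos'].round(4),'yawx',np.degrees(2*np.arctan2(o['tool_rot'][1],o['tool_rot'][0])).round(2),o['force'].round(1),o['width'])
c=eyes.get_image('wrist');cv2.imwrite(f'pics/{sys.argv[1]}.png',c['img'][:,:,::-1]);np.save('c.npy',c,allow_pickle=True)
for l in sys.argv[2:]:
    for r in place_of(l,'wrist')[:2]:
        X=w(c,r['position']);print(l,round(r['confidence'],2),X.round(4),np.round(px(c,X)))
E
python3 look.py w1 shaft shaft_tip shaft_tail
```

```text
t: 2.12
ee_pos: [0.4726, -0.186, 0.1306]
tool_rot: [0.71, 0.704, -0.0, -0.001]
force: [-1.0, -1.0, 0.4]
width: -0.0003
grip_force: 0.0
t 2.1167 [ 0.4726 -0.186   0.1306] yawx 89.56 [-1.  -1.   0.4] -0.00026819339602234725
shaft 0.68 [ 0.4816 -0.1592  0.007 ] [297. 177.]
shaft_tip 0.72 [ 0.4751 -0.2398  0.0029] [288. 274.]
shaft_tail 0.81 [ 0.7028 -0.2732  0.0031] [544. 302.]
shaft_tail 0.57 [ 0.4808 -0.072   0.0071] [296.  48.]
```

View pics/w1.png

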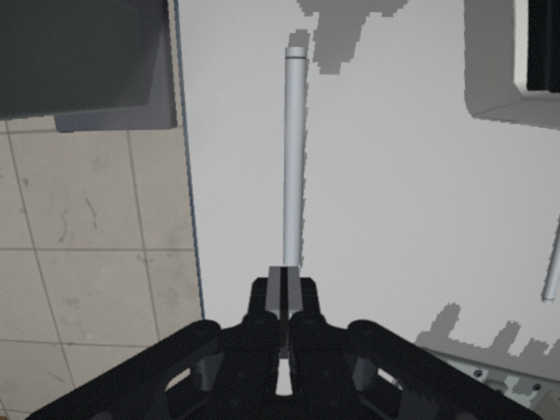

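The wrist view shows the shaft running from its ring end at (296, 48) to about (290, 265), where the shut fingertips at (284, 270) hide the tongue. I'll fit its axis and check the camera's bias against the fingertips.

```bash
cat > axis.py <<'E'
from h import *
def fit(c,v0,v1,u0,u1,zc=0.007):
    P=[];img=c['img'].astype(float).mean(2)
    ys=[]
    for v in range(v0,v1,3):
        us=[u for u in range(u0,u1) if c['z_map'][v,u]>0 and dep(c,(u,v))[2]>0.004]
        if len(us)>5:
            a=plane(c,(us[0]-.5,v),zc);b=plane(c,(us[-1]+.5,v),zc);P.append(((a+b)/2)[:2]);ys.append(np.linalg.norm(b-a))
    P=np.array(P);k=np.polyfit(P[:,1],P[:,0],1);print('axis x at y=-.10,-.155,-.21',np.polyval(k,[-.1,-.155,-.21]).round(4),'slope',k[0].round(4),'res',np.std(P[:,0]-np.polyval(k,P[:,1])).round(5),'diam',np.mean(ys).round(4))
E
python3 - <<'E'
from axis import *
c=np.load('c.npy',allow_pickle=True).item()
fit(c,62,255,275,320)
o=env.get_obs();e=o['ee_pos'];print('tip px',px(c,e-[0,0,.019]),px(c,e-[0,-.011,.019]),'tail y',plane(c,(296,47),.007))
t=eyes.get_image('top');print(px(t,[.481,-.155,.007]))
g=t['img'].astype(float).mean(2);print(g[238:253,190:245].mean(1).round(0))
# camera depth heights of shaft top
print([dep(c,(296,v)).round(4)[2] for v in (80,120,160,200)])
E
```

```text
axis x at y=-.10,-.155,-.21 [0.48   0.4789 0.4778] slope 0.0198 res 0.00014 diam 0.0141
tip px (np.float64(285.39038022318357), np.float64(288.76459856280894)) (np.float64(285.23661294368026), np.float64(267.5703243182521)) tail y [ 0.48082541 -0.07138925  0.007     ]
(np.float64(215.3705203828532), np.float64(244.95753891836182))
[113. 113. 113. 112. 109. 105. 107. 109. 109. 108. 106. 110. 111. 112.
 113.]
[np.float64(0.0144), np.float64(0.0131), np.float64(0.0143), np.float64(0.0139)]
```

```bash
python3 -m inch '[[0,0.0035,0.031,-0.04,0],[0,0.0035,0.031,-0.075,0],[0,0.0035,0.031,-0.09,0],[0,0.0035,0.031,-0.094,0],[0,0.0035,0.031,-0.094,0],[0,0.0035,0.031,-0.094,0]]'; python3 -m inch '[[0,0,0,-0.001,0],[0,0,0,-0.002,0],[0,0,0,-0.003,0],[0,0,0,-0.003,0]]'
```

```text
t: 2.87
ee_pos: [0.477, -0.157, 0.0386]
tool_rot: [0.711, 0.703, 0.0, 0.001]
force: [0.1, -0.5, 0.3]
width: -0.0002
grip_force: 0.0
t: 3.2
ee_pos: [0.4767, -0.1562, 0.0348]
tool_rot: [0.711, 0.703, 0.0, 0.001]
force: [0.3, -0.8, -0.6]
width: 0.0001
grip_force: 0.0
```

```bash
python3 -m inch '[[0,0,0,-0.001,0],[0,0,0,-0.0015,0],[0,0,0,-0.0015,0]]';python3 -m inch '[[0,0,0,-0.0005,0],[0,0,0,-0.001,0],[0,0,0,-0.001,0]]'
```

```text
t: 3.45
ee_pos: [0.4766, -0.1559, 0.033]
tool_rot: [0.711, 0.704, 0.0, 0.0]
force: [-0.1, -0.2, 2.4]
width: -0.0001
grip_force: 1.2
t: 3.7
ee_pos: [0.4774, -0.156, 0.0328]
tool_rot: [0.711, 0.704, 0.001, 0.001]
force: [0.7, 1.3, 7.9]
width: 0.0001
grip_force: 4.5
```

```bash
python3 -m inch '[[0,0.001,0,-0.0002,0],[0,0.0025,0,-0.0002,0],[0,0.004,0,-0.0002,0],[0,0.0055,0,-0.0002,0],[0,0.007,0,-0.0002,0],[0,0.0085,0,-0.0002,0],[0,0.01,0,-0.0002,0],[0,0.011,0,-0.0002,0],[0,0.011,0,-0.0002,0],[0,0.011,0,-0.0002,0]]'
python3 -m inch '[[0,0,0,0.01,0],[0,0,0,0.03,0],[0,0,0.03,0.07,0],[0,0,0.06,0.1,0],[0,0,0.06,0.1,0],[0,0,0.06,0.1,0]]'; python3 look.py w2 shaft_tip shaft_tail; python3 - <<'E'
from axis import *
c=np.load('c.npy',allow_pickle=True).item()
cv2.imwrite('pics/w2c.png',cv2.resize(c['img'][:,200:400,::-1],None,fx=1.4,fy=1.4))
fit(c,160,250,260,330)
E
```

```text
t: 4.53
ee_pos: [0.4887, -0.1562, 0.0328]
tool_rot: [0.711, 0.704, 0.001, 0.001]
force: [0.2, 1.2, 9.3]
width: -0.0
grip_force: 4.6
t: 5.03
ee_pos: [0.4891, -0.0949, 0.1347]
tool_rot: [0.71, 0.704, 0.001, 0.002]
force: [-0.0, -0.6, 0.3]
width: -0.0003
grip_force: 0.0
t 5.0333 [ 0.4891 -0.0949  0.1347] yawx 89.56 [-0.  -0.6  0.3] -0.0003049982342634034
shaft_tip 0.85 [ 0.4831 -0.242   0.0072] [278. 365.]
shaft_tail 0.67 [ 0.7037 -0.2754  0.0061] [502. 382.]
shaft_tail 0.58 [ 0.4859 -0.0711  0.0058] [279. 180.]
axis x at y=-.10,-.155,-.21 [0.485  0.484  0.4829] slope 0.0188 res 0.00014 diam 0.0136
```

View pics/w2c.png

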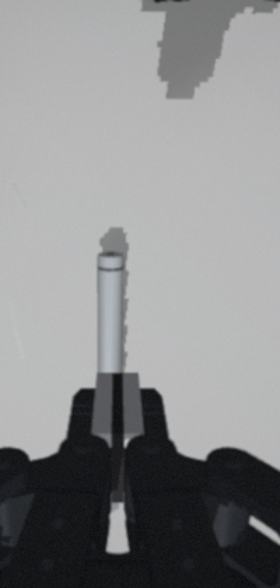

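```bash
python3 -m inch '[[0,-0.0078,-0.04,-0.04,0],[0,-0.0078,-0.061,-0.08,0],[0,-0.0078,-0.061,-0.095,0],[0,-0.0078,-0.061,-0.096,0],[0,-0.0078,-0.061,-0.097,0],[0,-0.0078,-0.061,-0.098,0],[0,-0.0078,-0.061,-0.099,0],[0,-0.0078,-0.061,-0.0995,0],[0,-0.0078,-0.061,-0.1,0],[0,-0.0078,-0.061,-0.1,0]]'
```

```text
t: 6.02
ee_pos: [0.4806, -0.1592, 0.0326]
tool_rot: [0.711, 0.703, 0.0, 0.002]
force: [-1.3, -2.3, 18.0]
width: -0.0002
grip_force: 8.9
```

```bash
python3 -m inch '[[0,0.001,0,0.0002,0],[0,0.0025,0,0.0002,0],[0,0.004,0,0.0002,0],[0,0.0055,0,0.0002,0],[0,0.007,0,0.0002,0],[0,0.0085,0,0.0002,0],[0,0.01,0,0.0002,0],[0,0.0112,0,0.0002,0],[0,0.0112,0,0.0002,0],[0,0.0112,0,0.0002,0]]'
python3 -m inch '[[0,0,0,0.01,0],[0,0,0,0.03,0],[0,0,-0.03,0.07,0],[0,0,-0.07,0.09,0],[0,0,-0.11,0.09,0],[0,0,-0.13,0.09,0],[0,0,-0.13,0.09,0],[0,0,-0.13,0.09,0]]'; python3 look.py w3 shaft_tip shaft_tail; python3 - <<'E'
from axis import *
c=np.load('c.npy',allow_pickle=True).item()
u,v=map(int,px(c,[.49,-.24,.007]));print(u,v)
cv2.imwrite('pics/w3c.png',cv2.resize(c['img'][max(v-80,0):v+40,u-80:u+80,::-1],None,fx=5,fy=5,interpolation=cv2.INTER_CUBIC))
fit(c,10,v-30,u-25,u+30)
E
```

```text
t: 6.85
ee_pos: [0.492, -0.1593, 0.0327]
tool_rot: [0.711, 0.703, 0.0, 0.002]
force: [0.9, -4.0, 16.3]
width: -0.0003
grip_force: 7.9
t: 7.52
ee_pos: [0.4889, -0.2883, 0.1199]
tool_rot: [0.712, 0.702, -0.0, -0.001]
force: [-0.3, 0.7, -0.5]
width: 0.0
grip_force: 0.0
t 7.5167 [ 0.4889 -0.2883  0.1199] yawx 89.22 [-0.3  0.7 -0.5] 2.3677553690379384e-05
shaft_tip 0.9 [ 0.4871 -0.2417  0.0033] [282. 152.]
shaft_tail 0.22 [ 0.4895 -0.1571  0.0044] [283.  18.]
285 149
axis x at y=-.10,-.155,-.21 [0.491  0.4901 0.4892] slope 0.0159 res 0.00011 diam 0.0143
```

View pics/w3c.png

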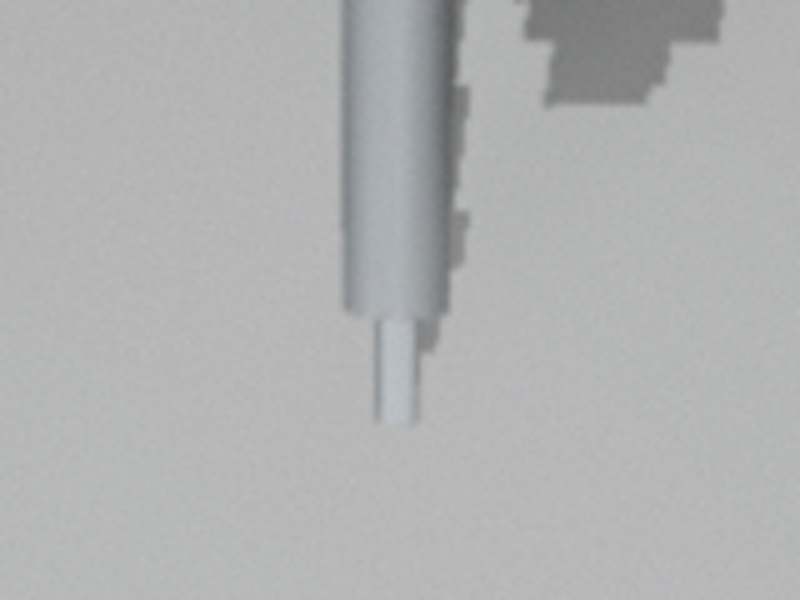

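The tongue at (397, 370) in the crop now shows about 5.6 mm wide and centred on the 14 mm bar, so it is upright. Next I'll go to the tail with the fingers part open and check the centring.

```bash
python3 -m inch '[[0.045,0.0025,0.04,0,0],[0.045,0.0025,0.08,0,0],[0.045,0.0025,0.12,0,0],[0.045,0.0025,0.16,-0.03,0],[0.045,0.0025,0.19,-0.06,0],[0.045,0.0025,0.19,-0.075,0],[0.045,0.0025,0.19,-0.085,0],[0.045,0.0025,0.19,-0.085,0],[0.045,0.0025,0.19,-0.085,0],[0.045,0.0025,0.19,-0.085,0]]'; python3 look.py w4 shaft_tail;  python3 - <<'E'
from axis import *
c=np.load('c.npy',allow_pickle=True).item()
o=env.get_obs();print(px(c,o['ee_pos']-[0,0,.019]),px(c,[.491,-.071,.007]))
E
```

```text
t: 8.5
ee_pos: [0.4942, -0.0979, 0.038]
tool_rot: [0.711, 0.703, 0.0, 0.001]
force: [0.8, 0.1, 0.3]
width: 0.0449
grip_force: 0.0
t 8.5 [ 0.4942 -0.0979  0.038 ] yawx 89.39 [0.8 0.1 0.3] 0.04489460681585951
shaft_tail 0.93 [ 0.4898 -0.0749  0.0066] [275. 228.]
(np.float64(285.732226815752), np.float64(283.79706799595186)) (np.float64(277.7141562028345), np.float64(220.1021269939419))
```

View pics/w4.png

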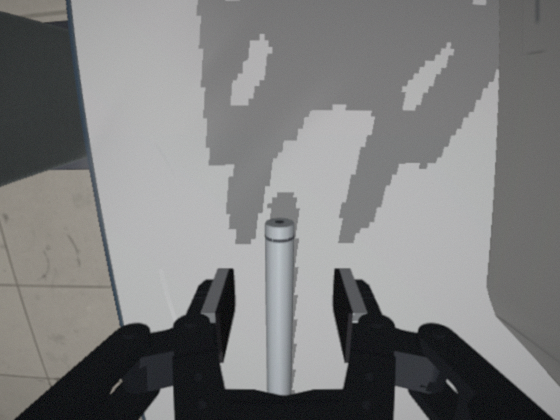

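The pads' inner edges are at (234, 270) and (334, 270), so their middle is at 284. The shaft's centre is at about 280, so the tool must go about 2 mm in −x.

```bash
python3 -m inch '[[0.032,-0.0023,0,-0.004,0],[0.032,-0.0023,0,-0.009,0],[0.032,-0.0023,0,-0.012,0],[0.032,-0.0023,0,-0.012,0],[0.032,-0.0023,0,-0.012,0],[0.032,-0.0023,0,-0.012,0]]'; python3 look.py w5 ;  python3 - <<'E'
from axis import *
c=np.load('c.npy',allow_pickle=True).item()
g=c['img'].astype(float).mean(2)
for v in (262,270,280,290): print(v,g[v,230:340].round(0).astype(int).tolist())
E
```

```text
t: 9.1
ee_pos: [0.4907, -0.0968, 0.0245]
tool_rot: [0.711, 0.704, -0.0, -0.0]
force: [-0.3, 0.1, 0.1]
width: 0.0322
grip_force: 0.0
t 9.1 [ 0.4907 -0.0968  0.0245] yawx 89.42 [-0.3  0.1  0.1] 0.03222885563669672
262 [161, 144, 142, 140, 135, 130, 129, 129, 129, 130, 129, 130, 128, 130, 131, 128, 130, 128, 128, 131, 130, 129, 132, 130, 128, 128, 129, 128, 128, 143, 178, 191, 191, 191, 191, 190, 191, 191, 193, 193, 184, 153, 129, 140, 147, 155, 163, 172, 175, 178, 182, 185, 186, 188, 194, 197, 197, 200, 194, 190, 186, 183, 177, 174, 172, 168, 163, 154, 146, 139, 128, 118, 106, 124, 130, 140, 178, 191, 191, 191, 191, 190, 189, 192, 190, 189, 190, 190, 188, 177, 177, 178, 169, 140, 129, 129, 129, 132, 131, 129, 128, 129, 127, 131, 127, 132, 130, 129, 130, 131]
270 [188, 167, 124, 98, 92, 92, 93, 92, 93, 94, 92, 93, 86, 61, 28, 16, 14, 25, 68, 115, 128, 131, 129, 130, 129, 131, 128, 129, 140, 175, 191, 191, 192, 189, 192, 190, 190, 191, 192, 191, 183, 152, 130, 139, 149, 155, 165, 170, 176, 178, 181, 184, 189, 188, 191, 196, 198, 198, 195, 188, 182, 180, 175, 174, 170, 167, 160, 150, 142,
[... 517 characters left out ...]
9, 133, 122, 105, 133, 182, 189, 191, 190, 190, 190, 188, 190, 188, 190, 190, 189, 190, 189, 183, 149, 74, 19, 19, 17, 20, 20, 21, 42, 77, 91, 95, 90, 93, 92, 89, 93, 92, 92, 89, 84, 61]
290 [90, 93, 94, 91, 91, 94, 92, 88, 68, 42, 26, 21, 22, 21, 14, 14, 14, 9, 46, 110, 172, 188, 190, 192, 189, 190, 188, 189, 190, 191, 191, 190, 187, 188, 191, 189, 192, 191, 188, 190, 185, 150, 126, 138, 148, 157, 162, 171, 175, 179, 182, 184, 185, 188, 191, 194, 197, 193, 190, 186, 181, 180, 173, 170, 166, 161, 154, 146, 137, 128, 116, 105, 122, 129, 128, 145, 180, 191, 190, 190, 190, 190, 188, 190, 189, 190, 190, 175, 118, 50, 20, 23, 24, 25, 16, 22, 19, 19, 40, 66, 89, 91, 93, 91, 91, 92, 92, 89, 91, 92]
```

```bash
python3 -m inch '[[0.026,0.0014,-0.001,-0.002,0],[0.026,0.0014,-0.001,-0.003,0],[0.026,0.0014,-0.001,-0.003,0],[0.026,0.0014,-0.001,-0.003,0],[0.022,0.0014,-0.001,-0.003,0],[0.022,0.0014,-0.001,-0.003,0]]'; python3 look.py w6 ;  python3 - <<'E'
from axis import *
c=np.load('c.npy',allow_pickle=True).item()
g=c['img'].astype(float).mean(2)
for v in (272,280): print(v,g[v,245:325].round(0).astype(int).tolist())
E
```

```text
t: 9.65
ee_pos: [0.4922, -0.0978, 0.0216]
tool_rot: [0.711, 0.704, -0.0, 0.0]
force: [-0.8, -0.3, 0.1]
width: 0.0221
grip_force: 0.0
t 9.65 [ 0.4922 -0.0978  0.0216] yawx 89.43 [-0.8 -0.3  0.1] 0.022140954656192747
272 [90, 95, 92, 94, 94, 93, 94, 96, 91, 63, 35, 19, 12, 23, 60, 114, 130, 131, 131, 129, 129, 127, 119, 98, 97, 103, 106, 120, 154, 172, 178, 184, 184, 186, 190, 191, 197, 199, 203, 197, 194, 188, 186, 178, 175, 176, 169, 166, 160, 150, 142, 135, 123, 111, 109, 124, 144, 184, 194, 191, 192, 193, 179, 95, 18, 24, 18, 28, 61, 89, 96, 95, 92, 93, 94, 92, 94, 92, 93, 101]
280 [93, 93, 92, 91, 93, 92, 94, 85, 55, 31, 23, 17, 18, 15, 46, 99, 124, 131, 128, 130, 131, 144, 167, 132, 128, 138, 131, 148, 164, 175, 179, 183, 184, 186, 188, 192, 194, 199, 198, 197, 193, 186, 184, 179, 174, 172, 167, 164, 158, 147, 142, 132, 120, 107, 113, 141, 181, 191, 191, 192, 193, 188, 155, 77, 23, 20, 19, 23, 27, 52, 86, 96, 92, 93, 94, 92, 92, 94, 93, 94]
```

The shaft's centre is at 283.3 px and the pads' centre at 283.6 px, so it is centred. Closing.

```bash
python3 -m inch '[[0.015,0,0,0,0],[0.013,0,0,0,0],[0.005,0,0,0,0],[0.005,0,0,0,0],[0.005,0,0,0,0],[0.005,0,0,0,0]]' && python3 -m inch '[[0.005,0,0,0.01,0],[0.005,0,0,0.03,0],[0.005,0,0,0.06,0],[0.005,0,0,0.09,0],[0.005,-0.02,0,0.12,0],[0.005,-0.03,-0.03,0.12,0],[0.005,-0.03,-0.07,0.12,0],[0.005,-0.03,-0.07,0.12,0],[0.005,-0.03,-0.07,0.12,0]]'
python3 - <<'E'
from h import *
for n in ['top','side']:
    c=eyes.get_image(n)
    for l in ['bushing_1','drive_slot','shaft_tip','shaft_tail','rotator']:
        for r in place_of(l,n)[:2]: 
            X=w(c,r['position']);print(n,l,round(r['confidence'],2),X.round(4),np.round(px(c,X)))
E
```

```text
t: 10.2
ee_pos: [0.4923, -0.0978, 0.0218]
tool_rot: [0.711, 0.704, 0.0, 0.0]
force: [-1.3, 0.1, 5.3]
width: 0.0116
grip_force: 58.7
t: 10.95
ee_pos: [0.4619, -0.1695, 0.1422]
tool_rot: [0.712, 0.702, 0.0, 0.0]
force: [0.1, 0.8, -0.5]
width: 0.0111
grip_force: 58.9
top bushing_1 0.86 [ 0.5887 -0.3545  0.0587] [299. 196.]
top bushing_1 0.75 [ 0.6525 -0.375   0.0588] [308. 169.]
top drive_slot 0.74 [ 0.6773 -0.3861  0.0576] [312. 158.]
top shaft_tip 0.88 [ 0.461  -0.3158  0.1285] [283. 249.]
top shaft_tip 0.54 [ 0.653  -0.3746  0.0552] [308. 169.]
top shaft_tail 0.65 [ 0.7049 -0.2725  0.0059] [264. 154.]
top rotator 0.9 [ 5.885e-01 -3.558e-01  1.000e-04] [299. 200.]
side bushing_1 0.9 [ 0.6458 -0.3783  0.0546] [306. 226.]
side bushing_1 0.57 [ 0.5855 -0.3571  0.0584] [283. 222.]
side drive_slot 0.97 [ 0.6794 -0.3884  0.0616] [319. 225.]
side shaft_tip 0.62 [ 0.4658 -0.3108  0.1267] [239. 194.]
side shaft_tip 0.19 [ 0.5881 -0.3536 -0.0012] [284. 241.]
side shaft_tail 0.63 [ 0.4623 -0.1401  0.1283] [239. 174.]
side shaft_tail 0.45 [ 0.7035 -0.2701  0.0028] [320. 226.]
side rotator 0.64 [ 5.899e-01 -3.571e-01 -4.000e-04] [285. 241.]
```

```bash
python3 - <<'E'
from h import *
W=eyes.get_image('wrist')['img'];s=eyes.get_image('side')['img'];t=eyes.get_image('top')['img']
z=lambda a,k:cv2.resize(a,None,fx=k,fy=k,interpolation=cv2.INTER_CUBIC)
out=np.zeros((600,800,3),np.uint8)
a=z(W[160:420,150:420],1.6);out[:a.shape[0],:a.shape[1]]=a
b=z(s[150:220,215:265],7);out[:b.shape[0],440:440+b.shape[1]]=b
d=z(t[235:265,200:300],4);out[495:595,400:800]=d[:100]
cv2.imwrite('pics/g1.png',out[:,:,::-1])
E
```

```text
(no output)
```

View pics/g1.png

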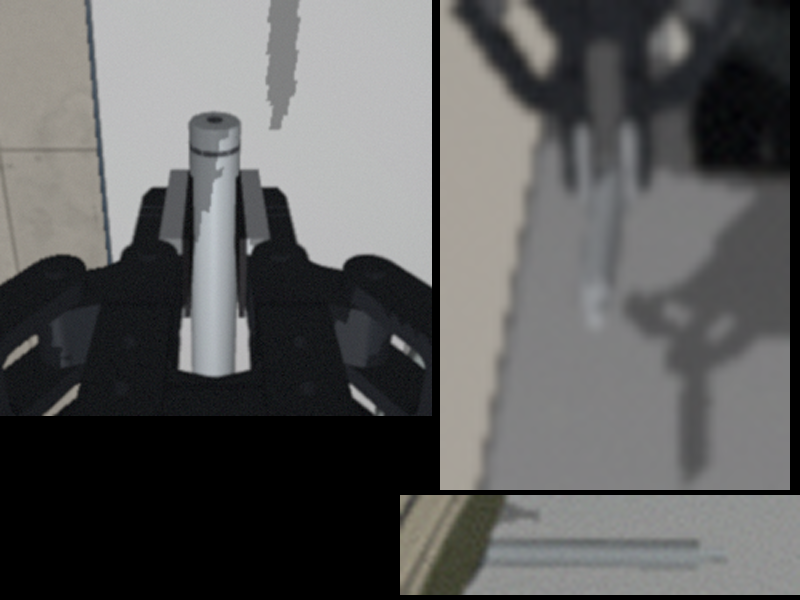

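The grip holds the shaft level, with the ring end at (215, 125) in the wrist crop and the thin upright tongue at (712, 557) in the top crop. Next I'll get the rotator's axis accurately from its plate and motor box.

```bash
cat > rot.py <<'E'
from h import *
from scipy.optimize import least_squares
def cloud(c,us,vs):
    P=[]
    for v in range(*vs):
        for u in range(*us):
            if c['z_map'][v,u]>0: P.append(np.r_[dep(c,(u,v)),u,v])
    return np.array(P)
if __name__=='__main__':
    c=eyes.get_image('top');P=cloud(c,(270,350),(100,220))
    for nm,z,tol in (('plate',.014,.004),('box',.102,.004)):
        m=abs(P[:,2]-z)<tol
        X=np.array([plane(c,uv,z)[:2] for uv in P[m,3:5]]).astype(np.float32)
        r=cv2.minAreaRect(X);print(nm,m.sum(),r,'bias z',np.median(P[m,2])-z)
    # bearings tops
    m=(P[:,2]>.078)&(P[:,2]<.094);X=P[m,:3];
    for lo,hi in ((.57,.63),(.63,.665)):
        q=X[(X[:,0]>lo)&(X[:,0]<hi)];print('bearing top',len(q),q.mean(0).round(4),q.max(0).round(4))
    m=abs(P[:,2]-.0)<.004
    mask=np.zeros((420,560),np.uint8)
    for p in P[abs(P[:,2]-.014)<.004]: mask[int(p[4]),int(p[3])]=255
    cv2.imwrite('pics/mask.png',mask)
E
python3 rot.py
```

```text
plate 1343 ((0.7038303017616272, -0.39259493350982666), (0.10753556340932846, 0.2735709547996521), 77.92866516113281) bias z 0.0001437237607899832
box 730 ((0.7430369257926941, -0.4100286066532135), (0.07692153006792068, 0.0644928365945816), 71.2928466796875) bias z 0.00010513915185933476
bearing top 56 [ 0.5948 -0.3594  0.0821] [ 0.6046 -0.3483  0.0905]
bearing top 46 [ 0.6565 -0.38    0.0828] [ 0.6646 -0.3674  0.0898]
```

```bash
cat > rot2.py <<'E'
from rot import *
c=eyes.get_image('top');P=cloud(c,(270,350),(100,220))
m=abs(P[:,2]-.014)<.004
X=np.array([plane(c,uv,.014)[:2] for uv in P[m,3:5]])
o=np.array([.589,-.3562]);a=np.radians(-19.)
for it in range(4):
    d=np.array([np.cos(a),np.sin(a)]);n=np.array([-d[1],d[0]])
    s=(X-o)@d;l=(X-o)@n;k=(abs(l)<.05)&(s>-.02)
    B=[]
    for s0 in np.arange(-.008,.125,.006):
        q=l[k&(abs(s-s0)<.003)]
        if len(q)>8: B.append((s0,q.min(),q.max()))
    B=np.array(B)
    rob=lambda y:least_squares(lambda p:p[0]+p[1]*B[:,0]-y,[0,0],loss='soft_l1',f_scale=.0005).x
    f=rob(B[:,1]);g=rob(B[:,2]);a+=np.arctan((f[1]+g[1])/2);o=o+n*(f[0]+g[0])/2
    # near edge
    e=[s[k&(abs(l-l0)<.003)].min() for l0 in np.arange(-.035,.036,.005)]
    o=o+d*(np.median(e)-.001+.012)
    print('origin',o.round(4),'deg',np.degrees(a).round(2),'slopes',f[1].round(4),g[1].round(4),'width',(g[0]-f[0]).round(4),'near edge spread',np.std(e).round(4))
E
python3 rot2.py; python3 - <<'E'
from h import *
# held shaft in top image: arm-vs-camera bias
from rot import cloud
c=eyes.get_image('top');P=cloud(c,(222,290),(236,264))
e=env.get_obs()['ee_pos'];zz=e[2]-.0148
m=(abs(P[:,2]-zz)<.015)&(P[:,1]<-.235);u=P[m,3:5]
X=np.array([plane(c,x,zz) for x in u]);print(e.round(4),len(X),'z',np.median(P[m,2]),P[m,2].max(),'tip y',X[:,1].min())
for lo in (-.295,-.28,-.265,-.25):
    q=X[(abs(X[:,1]-lo)<.006)];print(lo,((q[:,0].min()+q[:,0].max())/2).round(4),(np.ptp(q[:,0])).round(4))
E
```

```text
origin [ 0.5863 -0.3561] deg -19.03 slopes -0.0001 -0.001 width 0.0848 near edge spread 0.0006
origin [ 0.5863 -0.356 ] deg -19.04 slopes 0.0011 -0.0012 width 0.0849 near edge spread 0.0003
origin [ 0.5863 -0.356 ] deg -19.04 slopes 0.0012 -0.0012 width 0.0849 near edge spread 0.0003
origin [ 0.5863 -0.356 ] deg -19.04 slopes 0.0012 -0.0012 width 0.0849 near edge spread 0.0003
[ 0.4621 -0.1678  0.1416] 220 z 0.13155046343124288 0.1366473861006553 tip y -0.31113119845627935
-0.295 0.4607 0.0105
-0.28 0.4618 0.0126
-0.265 0.4619 0.0126
-0.25 0.462 0.0126
```

The plate fit puts the origin at (0.586, −0.356) with the axis at −19.0°. The box centre lies on that axis at −19.0°, and the fitted width of 85 mm is close to the 86 mm given. Now I'll turn the shaft and line it up.

```bash
python3 -m inch '[[0.005,0,0,0,0.125],[0.005,-0.005,-0.02,0,0.25],[0.005,-0.01,-0.04,0,0.375],[0.005,-0.015,-0.06,0,0.5],[0.005,-0.02,-0.08,0,0.625],[0.005,-0.026,-0.1,0,0.75],[0.005,-0.026,-0.12,0,0.875],[0.005,-0.026,-0.137,0,1],[0.005,-0.026,-0.137,0,1.125],[0.005,-0.026,-0.137,0,1.252]]'; python3 -m inch '[[0.005,0,0,-0.01,0.05],[0.005,0,0,-0.03,0.05],[0.005,0,0,-0.03,0.05],[0.005,0,0,-0.03,0],[0.005,0,0,-0.03,0],[0.005,0,0,-0.03,0]]'
cat > chk.py <<'E'
from rot import *
o=env.get_obs();e=o['ee_pos'];yaw=2*np.arctan2(o['tool_rot'][1],o['tool_rot'][0]);sh=yaw-np.pi
d=np.array([np.cos(sh),np.sin(sh)]);O=np.array([.5863,-.356]);a=np.radians(-19.04);D=np.array([np.cos(a),np.sin(a)]);N=np.array([-D[1],D[0]])
print('t',o['t'],'ee',e.round(4),'shaft deg',np.degrees(sh).round(2),'F',o['force'].round(1),'T',o['torque'].round(2),'w',o['width'].round(4))
r=e[:2]-O;print('TCP s,l',(r@D).round(4),(r@N).round(4),'tip s',((r+d*.1435)@D).round(4))
zz=e[2]-.0148
for n in ['top']:
    c=eyes.get_image(n);uv=[np.array(px(c,[*(e[:2]+d*q),zz])) for q in np.arange(.05,.13,.004)]
    for f in (uv,):
        R=[]
        for q,p in zip(np.arange(.05,.13,.004),f):
            nrm=np.array(px(c,[*(e[:2]+d*q+N*.01),zz]))-p
            ts=np.arange(-1.5,1.5,.05);on=[]
            for t in ts:
                x=p+nrm*t;h=dep(c,x)
                if abs(h[2]-zz)<.012: on.append(t)
            if len(on)>10: R.append((q,.01*(min(on)+max(on))/2,.01*(max(on)-min(on))))
    R=np.array(R)
    # lateral of shaft in rotator frame at q
    L=[((e[:2]+d*q+N*x)-O)@N for q,x,_ in R];k=np.polyfit(R[:,0],L,1)
    print('shaft (top cam) lateral at q=.05,.13:',np.polyval(k,[.05,.13]).round(4),'angle rel',np.degrees(k[0]).round(2),'diam',R[:,2].mean().round(4))
    for r in place_of('shaft_tip',n)[:2]: X=w(c,r['position']);print(X.round(4),'s,l',((X[:2]-O)@D).round(4),((X[:2]-O)@N).round(4))
E
python3 chk.py
```

```text
t: 12.68
ee_pos: [0.4358, -0.306, 0.1415]
tool_rot: [0.162, 0.987, -0.0, -0.0]
force: [0.7, 0.6, -1.4]
width: 0.0113
grip_force: 58.9
t: 13.18
ee_pos: [0.4363, -0.305, 0.1121]
tool_rot: [0.164, 0.986, -0.0, 0.0]
force: [0.3, 0.4, -0.4]
width: 0.0112
grip_force: 58.9Traceback (most recent call last):
  File "chk.py", line 4, in <module>
    print('t',o['t'],'ee',e.round(4),'shaft deg',np.degrees(sh).round(2),'F',o['force'].round(1),'T',o['torque'].round(2),'w',o['width'].round(4))
                                                                                                                              ^^^^^^^^^^^^^^^^
AttributeError: 'float' object has no attribute 'round'
```

```bash
sed -i "s/o\['width'\].round(4)/o['width']/" chk.py; python3 chk.py
```

```text
t 13.1833 ee [ 0.4363 -0.305   0.1121] shaft deg -18.9 F [ 0.3  0.4 -0.4] T [ 0.02  0.04 -0.02] w 0.01117555957766958
TCP s,l -0.1585 -0.0007 tip s -0.015
shaft (top cam) lateral at q=.05,.13: [-0.0054 -0.0006] angle rel 3.46 diam 0.0127
[ 0.7008 -0.1563  0.0079] s,l 0.0431 0.2261
[ 0.5737 -0.3535  0.0974] s,l -0.0127 -0.0017
```

```bash
sed -i "s/^    # lateral.*/    print([(round(q,3),round(1000*((e[:2]+d*q+N*x-O)@N),2),round(1000*ww,1)) for q,x,ww in R])/" chk.py; python3 chk.py
```

```text
t 13.2833 ee [ 0.4364 -0.305   0.1122] shaft deg -18.89 F [ 0.2  0.3 -1.6] T [-0.    0.03  0.01] w 0.011501441590417012
TCP s,l -0.1583 -0.0007 tip s -0.0148
[(np.float64(0.102), np.float64(-3.7), np.float64(8.5)), (np.float64(0.106), np.float64(-0.44), np.float64(13.0)), (np.float64(0.11), np.float64(-1.18), np.float64(13.5)), (np.float64(0.114), np.float64(-2.17), np.float64(13.5)), (np.float64(0.118), np.float64(-0.91), np.float64(13.0)), (np.float64(0.122), np.float64(-1.65), np.float64(13.5)), (np.float64(0.126), np.float64(-0.64), np.float64(13.5))]
shaft (top cam) lateral at q=.05,.13: [-0.0056 -0.0005] angle rel 3.6 diam 0.0126
[ 0.7029 -0.1534  0.0071] s,l 0.0441 0.2296
[ 0.5765 -0.3543  0.0963] s,l -0.0098 -0.0016
```

```bash
python3 -m inch '[[0.005,0,0.001,-0.02,0],[0.005,0,0.001,-0.035,0],[0.005,0,0.001,-0.0393,0],[0.005,0,0.001,-0.0393,0],[0.005,0,0.001,-0.0393,0],[0.005,0,0.001,-0.0393,0]]'; python3 chk.py; python3 - <<'E'
from h import *
O=np.array([.5863,-.356]);a=np.radians(-19.04);D=np.array([np.cos(a),np.sin(a)])
c=eyes.get_image('side')
for l in ['shaft_tip','shaft_tail','bushing_1']:
  for r in place_of(l,'side')[:2]: print(l,w(c,r['position']).round(4))
e=env.get_obs()['ee_pos']
# heights of shaft and bearing tops along axis from side view depth: column scan
for q in (.04,.06,.08,.1,.12):
    X=[*(e[:2]+D*q),.058];u,v=px(c,X)
    hs=[dep(c,(u,vv)) for vv in np.arange(v-12,v+13)]
    hs=[h[2] for h in hs if abs((h[:2]-X[:2])@np.array([-D[1],D[0]]))<.012 and h[2]>.03];print(q,len(hs),np.round([min(hs),max(hs)],4) if hs else '')
E
```

```text
t: 13.88
ee_pos: [0.4368, -0.3044, 0.0734]
tool_rot: [0.165, 0.986, -0.0, 0.001]
force: [-0.0, 0.1, -1.2]
width: 0.0112
grip_force: 58.9
t 13.8833 ee [ 0.4368 -0.3044  0.0734] shaft deg -18.94 F [-0.   0.1 -1.2] T [ 0.04  0.02 -0.02] w 0.011216828520573858
TCP s,l -0.1582 0.0 tip s -0.0147
[(np.float64(0.098), np.float64(-3.81), np.float64(9.0)), (np.float64(0.102), np.float64(-0.31), np.float64(14.0)), (np.float64(0.106), np.float64(-1.3), np.float64(14.0)), (np.float64(0.11), np.float64(-0.04), np.float64(13.5)), (np.float64(0.114), np.float64(-1.29), np.float64(14.0)), (np.float64(0.118), np.float64(0.22), np.float64(14.0)), (np.float64(0.122), np.float64(-0.77), np.float64(14.0)), (np.float64(0.126), np.float64(0.23), np.float64(14.0))]
shaft (top cam) lateral at q=.05,.13: [-0.0063  0.0007] angle rel 5.0 diam 0.0133
[ 0.5759 -0.3539  0.0622] s,l -0.0105 -0.0014
[ 0.7029 -0.1529  0.0112] s,l 0.044 0.23
shaft_tip [ 0.5742 -0.3505  0.0611]
shaft_tip [ 0.6978 -0.1543  0.0047]
shaft_tail [ 0.4116 -0.2963  0.0624]
bushing_1 [ 0.5863 -0.3539  0.0611]
bushing_1 [ 0.5751 -0.3516  0.0608]
0.04 5 [0.0539 0.0659]
0.06 5 [0.0569 0.0662]
0.08 5 [0.0568 0.0669]
0.1 5 [0.0575 0.067 ]
0.12 5 [0.0544 0.0635]
```

```bash
python3 -m inch '[[0.005,0.0057,-0.002,-0.0004,0],[0.005,0.0113,-0.0039,-0.0004,0],[0.005,0.017,-0.0059,-0.0004,0],[0.005,0.0227,-0.0078,-0.0004,0],[0.005,0.0284,-0.0098,-0.0004,0],[0.005,0.0284,-0.0098,-0.0004,0],[0.005,0.0284,-0.0098,-0.0004,0]]'; python3 chk.py | head -3
```

```text
t: 14.77
ee_pos: [0.4649, -0.3137, 0.0717]
tool_rot: [0.164, 0.986, 0.0, -0.0]
force: [-0.1, 0.2, -1.6]
width: 0.011
grip_force: 58.9
t 14.7667 ee [ 0.4649 -0.3137  0.0717] shaft deg -18.94 F [-0.1  0.2 -1.6] T [ 0.04  0.03 -0.03] w 0.011040678531315965
TCP s,l -0.1285 0.0004 tip s 0.015
[(np.float64(0.118), np.float64(-1.14), np.float64(11.5)), (np.float64(0.122), np.float64(-0.63), np.float64(13.5)), (np.float64(0.126), np.float64(-0.12), np.float64(24.5))]
```

```bash
python3 -m inch '[[0.005,0.0057,-0.002,0.0008,0],[0.005,0.0113,-0.0039,0.0008,0],[0.005,0.017,-0.0059,0.0008,0],[0.005,0.0227,-0.0078,0.0008,0],[0.005,0.0284,-0.0098,0.0008,0],[0.005,0.0341,-0.0118,0.0008,0],[0.005,0.0397,-0.0137,0.0008,0],[0.005,0.0425,-0.0147,0.0008,0],[0.005,0.0425,-0.0147,0.0008,0],[0.005,0.0425,-0.0147,0.0008,0]]'; python3 chk.py | head -2
```

```text
t: 15.7
ee_pos: [0.507, -0.3283, 0.0725]
tool_rot: [0.165, 0.986, 0.0, -0.0]
force: [-0.8, -0.8, -1.2]
width: 0.0113
grip_force: 58.9
t 15.7 ee [ 0.507  -0.3283  0.0725] shaft deg -18.94 F [-0.8 -0.8 -1.2] T [0.06 0.07 0.  ] w 0.01134731635566
TCP s,l -0.084 0.0003 tip s 0.0595Traceback (most recent call last):
  File "chk.py", line 20, in <module>
    L=[((e[:2]+d*q+N*x)-O)@N for q,x,_ in R];k=np.polyfit(R[:,0],L,1)
                                                          ~^^^^^
IndexError: too many indices for array: array is 1-dimensional, but 2 were indexed
```

```bash
python3 -m inch '[[0.005,0.0043,-0.0015,0,0],[0.005,0.0085,-0.0029,0,0],[0.005,0.0128,-0.0044,0,0],[0.005,0.017,-0.0059,0,0],[0.005,0.0213,-0.0073,0,0],[0.005,0.0256,-0.0088,0,0],[0.005,0.0284,-0.0098,0,0],[0.005,0.0284,-0.0098,0,0]]'; python3 chk.py 2>/dev/null| head -2
```

```text
t: 16.42
ee_pos: [0.5361, -0.3384, 0.0727]
tool_rot: [0.165, 0.986, -0.0, 0.0]
force: [-0.0, -0.7, -1.2]
width: 0.0114
grip_force: 58.9
t 16.4167 ee [ 0.5361 -0.3384  0.0727] shaft deg -18.94 F [-0.  -0.7 -1.2] T [ 0.03 -0.   -0.02] w 0.01144081054689592
TCP s,l -0.0532 0.0003 tip s 0.0903
```

```bash
python3 -m inch '[[0.005,0.0038,-0.0013,0,0],[0.005,0.0076,-0.0026,0,0],[0.005,0.0113,-0.0039,0,0],[0.005,0.0142,-0.0049,0,0],[0.005,0.017,-0.0059,0,0],[0.005,0.0198,-0.0068,0,0],[0.005,0.0208,-0.0072,0,0],[0.005,0.0208,-0.0072,0,0]]'; python3 chk.py 2>/dev/null| head -2
```

```text
t: 17.13
ee_pos: [0.5565, -0.3454, 0.0726]
tool_rot: [0.165, 0.986, -0.0, 0.0]
force: [0.1, -0.1, -0.6]
width: 0.0116
grip_force: 58.9
t 17.1333 ee [ 0.5565 -0.3454  0.0726] shaft deg -18.95 F [ 0.1 -0.1 -0.6] T [-0.03  0.05  0.  ] w 0.01161648310741086
TCP s,l -0.0316 0.0003 tip s 0.1119
```

```bash
python3 -m inch '[[0.005,0.0009,-0.0003,0,0],[0.005,0.0019,-0.0007,0,0],[0.005,0.0028,-0.001,0,0],[0.005,0.0028,-0.001,0,0]]'; python3 -m inch '[[0.005,0.0005,-0.0002,0,0],[0.005,0.0009,-0.0003,0,0],[0.005,0.0009,-0.0003,0,0]]'; python3 chk.py 2>/dev/null| head -2
```

```text
t: 17.52
ee_pos: [0.5592, -0.3464, 0.0727]
tool_rot: [0.165, 0.986, -0.0, 0.0]
force: [0.1, 0.0, -2.3]
width: 0.0114
grip_force: 58.9
t: 17.77
ee_pos: [0.5599, -0.3466, 0.0726]
tool_rot: [0.165, 0.986, 0.0, -0.0]
force: [-0.8, -0.1, -1.0]
width: 0.0111
grip_force: 58.9
t 17.7667 ee [ 0.5599 -0.3466  0.0726] shaft deg -18.95 F [-0.8 -0.1 -1. ] T [0.1  0.1  0.02] w 0.011073095693073643
TCP s,l -0.028 0.0003 tip s 0.1155
```

```bash
python3 -m inch '[[0.005,0.0005,-0.0002,0,0],[0.005,0.0009,-0.0003,0,0],[0.005,0.0009,-0.0003,0,0]]'; python3 -m inch '[[0.005,0.0005,-0.0002,0,0],[0.005,0.0009,-0.0003,0,0],[0.005,0.0009,-0.0003,0,0]]'; python3 chk.py 2>/dev/null| head -2
python3 - <<'E'
from h import *
W=eyes.get_image('wrist')['img'];s=eyes.get_image('side')['img'];t=eyes.get_image('top')['img']
z=lambda a,k:cv2.resize(a,None,fx=k,fy=k,interpolation=cv2.INTER_CUBIC)
out=np.zeros((600,800,3),np.uint8)
a=z(s[195:255,265:365],8)[:300*2-120,:];out[:480,:800]=a[:480,:800]
cv2.imwrite('pics/f1.png',out[:,:,::-1])
b=z(t[140:210,280:330],8);cv2.imwrite('pics/f2.png',np.ascontiguousarray(b[:,:,::-1]))
o2=np.zeros((600,800,3),np.uint8);a=z(s[200:250,270:360],5);o2[:250,:450]=a;b=z(t[140:215,280:330],4.6)[:345];o2[250:250+b.shape[0],:b.shape[1]]=b
ww=z(W,.95)[:345,:];o2[250:595,270:270+ww.shape[1]]=ww[:345,:530];cv2.imwrite('pics/f.png',o2[:,:,::-1])
E
```

```text
t: 18.07
ee_pos: [0.5605, -0.3467, 0.0724]
tool_rot: [0.165, 0.986, 0.0, -0.0]
force: [-1.5, 1.2, 0.1]
width: 0.0113
grip_force: 58.9
t: 18.32
ee_pos: [0.5607, -0.3467, 0.0719]
tool_rot: [0.165, 0.986, 0.0, -0.001]
force: [-5.5, 2.5, -0.6]
width: 0.0118
grip_force: 58.9
t 18.3167 ee [ 0.5607 -0.3467  0.0719] shaft deg -18.95 F [-5.5  2.5 -0.6] T [0.35 0.94 0.  ] w 0.011753596860848082
TCP s,l -0.0272 0.0004 tip s 0.1163
```

View pics/f.png

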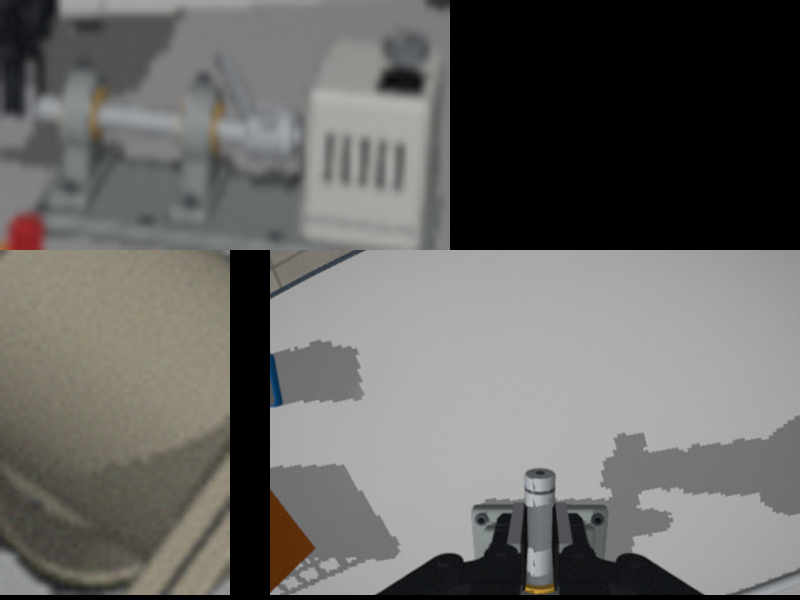

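The side crop shows the shaft through both bearings and into the hub at (270, 130). The tip touched the slot floor where expected, at s = 0.116. I'll back off about 2–3 mm so it rests unforced.

```bash
python3 -m inch '[[0.005,-0.001,0.0003,0,0],[0.005,-0.002,0.0007,0,0],[0.005,-0.0028,0.001,0,0],[0.005,-0.0028,0.001,0,0],[0.005,-0.0028,0.001,0,0],[0.005,-0.0028,0.001,0,0],[0.005,-0.0028,0.001,0,0],[0.005,-0.0028,0.001,0,0]]'; python3 chk.py 2>/dev/null| head -2
```

```text
t: 19.18
ee_pos: [0.5591, -0.3463, 0.0727]
tool_rot: [0.165, 0.986, -0.0, 0.0]
force: [-0.3, -0.8, -0.5]
width: 0.0109
grip_force: 58.9
t 19.1833 ee [ 0.5591 -0.3463  0.0727] shaft deg -18.95 F [-0.3 -0.8 -0.5] T [0.03 0.04 0.01] w 0.010931399867460117
TCP s,l -0.0289 0.0003 tip s 0.1146
```

```bash
python3 -c "
from station import env
print(env.finish_job())"
```

```text
the job is handed in; nothing more can be done
None
```

The shaft was rolled upright and threaded through both bearings. It is still gripped, with its tongue about 14 mm into the coupling slot and almost no force on the wrist, and I handed the job in at about 19 s.

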